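Swing an instrument panel square in its jig and lock it

ROBOT

A 7-joint arm with a two-finger parallel gripper is mounted at the origin on a cart in front of the work surface, level with it; the furniture and walls round the work are solid. World frame = base frame: x ahead of the robot, y to its left, z up, the work surface at z = 0. Lengths are in m, angles in rad, forces in N, time in s.
With the tool pointing down it reaches from about 0.4 to 0.875 m from the base axis. Payload 19.3 kg.
Tool frame: the origin (TCP) lies on the centre line of the jaws, within the pads' length; the fingertips stand 17 mm ahead of it and the grasp point (between the pads) lies 2 mm behind it; z points along the fingers, y is the line along which they close (so a half turn about z gives the same grasp; the last joint's range is limited). The gripper opens to 85 mm and grips with 20 to 120 N. Pads are 22 mm wide; open, the fingers measure 114 mm over their backs; the gripper's body (76 mm by 85 mm) begins 54 mm behind the grasp point. The pads swing forward as they close: fully open they stand 13 mm farther back than shut.
Start: joints at [-1.265, 0.521, -0.036, 1.599, 0.021, 1.021, -0.113], TCP at [0.229, 0.581, 0.248] pointing down, gripper open.
Joint ranges: [-2.91, 2.91], [-0.3, 2.13], [-1.5, 1.42], [0.17, 2.43], [-1.26, 4.41], [0.16, 1.93], [-2.52, 2.52]. Speed limits (rad/s): [1.89, 1.89, 2.39, 2.39, 3.01, 3.01, 3.01].

INTERFACE

Orientations are given as a unit quaternion [w, x, y, z].
In Python, from rig import get_obs, eyes, workorder gives the robot as it stands.
- The arm moves only by the tool play_rows, never from a script. Its argument "increments" is a list of rows, each an object with "linear": the shift along the tool's x, y, z in units of 2.5 cm (1.0 is 2.5 cm), a list of three; "roll": the turn about the tool's z in units of 0.12 rad (1.0 is 0.12 rad); "grip": the opening, from 0 (shut) to 1 (fully open). A call has 1 to 12 rows; each row shifts and turns the commanded pose from where the row before left it, along the tool's axes as they then stand; what a row does not reach is not made up. A row lasts 1/10 s, in which the tool goes at most 50 mm and 8.59 degrees, less where a joint would pass 70% of its speed; a pose out of reach is approached as far as the arm can. A call with a number of a shift or a turn outside -1 to 1 is refused whole. A call with a gripper value outside its range is refused whole. The fingers move at their own pace and stop on an object; "squeeze" is the grip in N (left out, the last holds). Time passes only in rows, so rows that do not move let the fingers close. It gives the time, the measured TCP pose, the force, the opening and the grip force at its end, in the units of the state.
- get_obs(): the state, without advancing time (a new reading comes with each control period).
- eyes.snapshot(name): name is "scene" or "top" or "wrist"; returns a dict with "pixels" (480x640x3 uint8, red, green, blue), "camera_matrix" (3x3 intrinsics, pixels), "T" (4x4, takes a point from camera to world coordinates). Camera axes: x right, y up, looking along -z (the intrinsics and any distortion apply to the point x, -y, -z); pixel columns grow to the right and rows downward; lengths in m; the calibration is good to about 2 mm. A picture is of the moment at which its call begins. There is no depth.
- workorder.hand_in(): hands the job in; it is judged then, once.
The state is a dict: "t": time; "joint_positions": joint angles; "dq": joint speeds; "joint_torque": joint torques, N m; "ee_pos": TCP position; "tool_rot": TCP orientation; "wrist_force": force on the tool from outside, world axes, zero at the start; "wrist_torque": the same for the moment, N m; "gripper_width": finger opening in m; "gripper_force": force on a finger pad.
Only numpy, scipy, OpenCV 4.12 (cv2) and the standard library are available. Lean on these libraries where they do the work, as an engineer would, in place of code of your own. Each camera call takes 0.05 s, during which the arm holds its last target. There are 200 camera calls.

TASK

The aluminium instrument panel sits askew in the jig, hooked by its slot on the pivot peg. Push the corner diagonally opposite the slot so that the panel swings about the peg, slot staying on it and panel staying flat, until its long back edge is flush against the steel fence. Then press down the latch tab of the black locking slide and, keeping it pressed, run the slide to its second detent so that its tongue traps the panel's front edge; let the tab spring up again, and leave the things lying round the jig where they are.

Things in the scene. Friction and masses are not known exactly. Their poses are not given: they have to be found in the camera images.
- jig: Dark steel jig fixed on the bench; plate spans x -95..85, y -70..105 mm, on 6 mm rubber feet, top at z = 16 mm, with a 68 mm wide wing to its right (to y = -165 mm) for the locking slide. Origin at bench level; +x points to the fence (away from the robot), +y left, z up. Bright steel fence along y: front face at x = 63 mm, y -54..46 mm, 16 mm high above the plate.
- peg_foot (a point): Foot of the fixed upright pivot peg, 12 mm diameter, 22 mm high, on the jig plate at jig (41, 76, 16) mm. It stands in the panel's slot from the start. Axes as the jig's.
- panel: Loose aluminium panel 96 (x) x 150 (y) x 10 mm, 0.25-0.5 kg, flat on the jig plate, with a window and two holes. Outline x -74..22, y -136..14 mm from its origin (underside). A slot 15 mm wide runs in from its left (+y) edge to y = -7.5 mm, centred on x = 0; the peg stands in it at the origin, 1.5 mm play. Starts turned clockwise by 0.2-0.45 rad; home = axes parallel to the jig's.
- push_corner (a point): Front-right corner of the panel, underside, at panel (-74, -136, 0) mm, diagonally across from the slot: the corner to push, on the front edge (which faces panel -x).
- far_corner (a point): Back-right corner of the panel, underside, at panel (22, -136, 0) mm; at home it is at jig x = 63 mm.
- slide (a joint): Travel (m) of the black locking slide along jig +y: 0 = first detent, retracted (start); 0.036 = second detent and end stop. Drags with 1 N, stays where left. The tab's tooth holds it at a detent (1 mm play) unless the tab is pressed 4 mm or more. Its 12 mm wide steel tongue then runs along the home panel's front edge with 2 mm clearance, 30 mm in; if the panel is not home the tongue hits it.
- tab (a joint): How far in m the grey latch tab is pressed down: 0 = up (latched when at a detent), 0.0065 = fully down. Spring: about 2 N at the start of the stroke, 4.4 N fully down; springs back by itself at a detent.
- tab_top (a point): Centre of the top of the grey ribbed latch tab (30 mm along jig x, 41 mm along y) on the slide, 38.5 mm above the bench when up; moves with tab and slide. Axes as the jig's. 22 mm to its +y side stands the slide's upright thumb wall, 15.5 mm higher than the tab, against which a finger can push the slide to +y. A fixed notched rail, 42 mm above the bench, runs along y 23 mm to its -x side.
- tongue_tip (a point): Tip of the slide's tongue; retracted it is 6 mm to the right of the home panel's right edge. Axes as the jig's.
- tape: Bystander: amber tape roll, 62 x 62 x 12 mm, lying on the bench behind the jig. Origin centre of underside.
- cutters: Bystander: flush cutters with orange handles, 50 x 122 x 12 mm, lying behind the fence. Origin centre of underside.
- wool_pot: Bystander: black pot with brass wool, 66 x 66 x 36 mm, left of the jig. Origin centre of underside.
- vial: Bystander: white vial with white cap, 27 mm diameter, 45 mm high, standing on the front-left corner of the jig plate. Origin centre of underside.

How it is judged:
By the outcome, as a careful person would: the job done as asked, in the order asked, and still so for the second after the job is handed in, with the robot touching nothing.
It also fails if it takes over 48 s, if anything falls off the work surface, if the arm or the gripper's body presses on something with over 40 N, if the wrist force passes 120 N, or if a joint passes its speed limit or range.

## Working session

There is one attempt and no reset: what is moved stays moved. The work goes in short steps, Python scripts to look and compute and a tool call to move; the robot and the scene stay as the last step left them, time stands still between calls to the robot, and variables do not carry over. Pictures are saved under pics/ and viewed, at most 10 in all, crops included, and the job is handed in when it is done.

Besides the shell and the picture viewer there is one more tool, called after ">>>" by a JSON object that holds its "fn" and its "kwargs". play_rows: Moves the arm, as the interface text tells. Its arguments: {"type":"object","properties":{"increments":{"type":"array"},"squeeze":{"type":"number"}},"required":["increments"]}

```bash
mkdir -p pics
cat > h.py <<'E'
import numpy as np, cv2
from rig import get_obs, eyes, workorder
def snap(n,f=None):
    s=eyes.snapshot(n); 
    if f: cv2.imwrite('pics/'+f,s['pixels'][:,:,::-1])
    return s
def ray(s,uv,z):
    K=np.array(s['camera_matrix']);T=np.array(s['T'])
    d=np.linalg.inv(K)@np.array([uv[0],uv[1],1.]); d=T[:3,:3]@(d*[1,-1,-1]); o=T[:3,3]
    return o+d*(z-o[2])/d[2]
def proj(s,p):
    K=np.array(s['camera_matrix']);T=np.array(s['T'])
    c=T[:3,:3].T@(np.array(p)-T[:3,3]); c=K@(c*[1,-1,-1]); return c[:2]/c[2]
E
python3 - <<'E'
from h import *
o=get_obs();print({k:np.round(v,3).tolist() for k,v in o.items()})
for n in('top','scene'):
    s=snap(n,n+'0.png');print(s.keys(),np.round(s['T'],3),s['camera_matrix'])
E
```

```text
{'t': 0.0, 'joint_positions': [-1.265, 0.522, -0.036, 1.6, 0.021, 1.021, -0.113], 'dq': [0.001, -0.001, 0.002, 0.001, -0.0, -0.0, 0.001], 'joint_torque': [0.001, -92.711, 1.98, -36.992, 0.018, 0.008, 0.0], 'ee_pos': [0.229, 0.581, 0.248], 'tool_rot': [-0.0, 0.187, 0.982, -0.001], 'wrist_force': [0.29, 0.662, -0.226], 'wrist_torque': [-0.039, -0.014, 0.045], 'gripper_force': 0.0, 'gripper_width': 0.086}
dict_keys(['pixels', 'camera_matrix', 'T']) [[ 0.011  0.998 -0.069  0.442]
 [-1.     0.012  0.019  0.337]
 [ 0.02   0.068  0.997  0.918]
 [ 0.     0.     0.     1.   ]] [[481.40430431   0.         316.27226233]
 [  0.         481.40430431 230.0179665 ]
 [  0.           0.           1.        ]]
dict_keys(['pixels', 'camera_matrix', 'T']) [[-0.487  0.45  -0.748 -0.222]
 [-0.873 -0.236  0.427  0.737]
 [ 0.015  0.861  0.508  0.562]
 [ 0.     0.     0.     1.   ]] [[547.4064223    0.         319.62229781]
 [  0.         547.4064223  232.24059559]
 [  0.           0.           1.        ]]
```

View pics/top0.png

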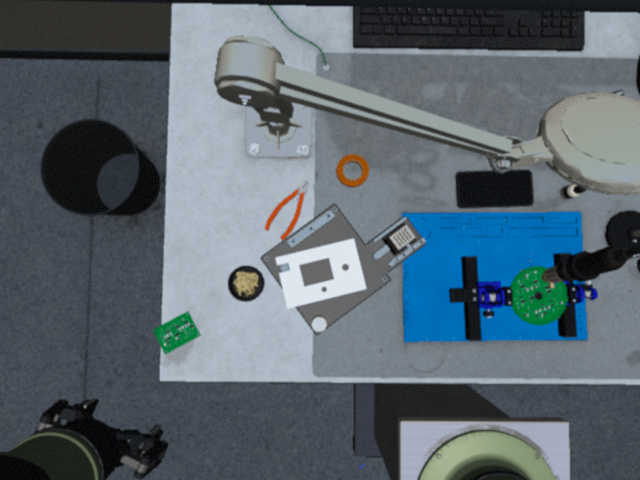

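View pics/scene0.png

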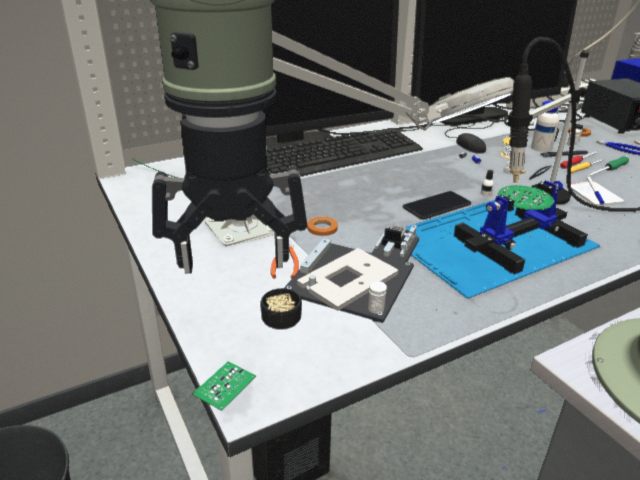

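The top view shows the jig centred near (325,270). The fence runs (288,243)–(338,210), the panel is white, and the slide sits at (400,240). I'll zoom in for precise points.

Run:
```python
from h import *
s=snap('top');im=s['pixels'][195:345,240:440]
cv2.imwrite('pics/c1.png',cv2.resize(im,None,fx=4,fy=4,interpolation=cv2.INTER_CUBIC)[:,:,::-1])
```

```text
(no output)
```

View pics/c1.png

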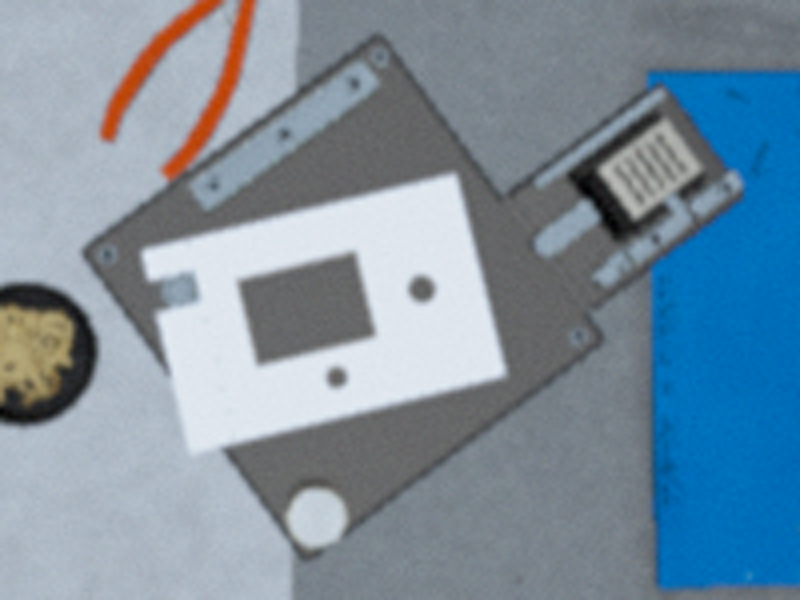

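Crop pixels:
- Plate corners: (85,250), (378,35), (602,340), (305,557).
- Panel corners: (142,250), (458,174), (507,377), (192,455).
- Peg: (180,290).
- Tab: about (655,165).

Next I'll fit the poses.

```bash
cat >> h.py <<'E'
def fit2(model,world):
    m=np.array(model,float);w=np.array(world,float);mc,wc=m.mean(0),w.mean(0)
    a=m-mc;b=w-wc;th=np.arctan2((a[:,0]*b[:,1]-a[:,1]*b[:,0]).sum(),(a*b).sum())
    R=np.array([[np.cos(th),-np.sin(th)],[np.sin(th),np.cos(th)]]);t=wc-R@mc
    return th,t,(m@R.T+t-w)
E
python3 - <<'E'
from h import *
s=snap('top');g=cv2.cvtColor(s['pixels'],cv2.COLOR_RGB2GRAY)
f=lambda c:((np.array(c,float)+.5)/4-.5+[240,195])
def sub(L):
    p=np.array([f(c) for c in L],np.float32).reshape(-1,1,2)
    return cv2.cornerSubPix(g,p.copy(),(3,3),(-1,-1),(cv2.TERM_CRITERIA_EPS+cv2.TERM_CRITERIA_MAX_ITER,50,.01)).reshape(-1,2)
for nm,L,z,M in(('plate',[(85,250),(378,35),(602,340),(305,557)],.016,[(85,105),(85,-70),(-95,-70),(-95,105)]),
  ('panel',[(142,250),(458,174),(507,377),(192,455)],.026,[(22,14),(22,-136),(-74,-136),(-74,14)])):
    for p in (np.array([f(c) for c in L]),sub(L)):
        W=[ray(s,q,z)[:2] for q in p]
        th,t,r=fit2(np.array(M)/1000.,W);print(nm,th,t,np.round(r*1000,1).tolist())
        if nm=='plate': J=(th,t)
th,t=J;R=np.array([[np.cos(th),-np.sin(th)],[np.sin(th),np.cos(th)]])
J2=lambda q,z:(R.T@(ray(s,f(q),z)[:2]-t)*1000).round(1)
print('tab',J2((655,165),.0385),'peg',J2((180,290),.038),'tip',J2((535,245),.024),'vialtop',J2((317,517),.061),'fence',J2((205,210),.032),J2((380,80),.032))
E
```

```text
plate 0.6397781094427462 [0.44689595 0.29115701] [[0.6, 3.4], [2.4, -1.0], [0.1, -2.5], [-3.1, 0.1]]
plate 0.643751534362574 [0.44724484 0.29125803] [[1.2, 1.1], [1.3, -0.2], [0.3, -0.5], [-2.9, -0.3]]
panel 0.24880491824417847 [0.43376703 0.37619678] [[-0.3, -0.3], [-0.2, 0.2], [0.2, -0.3], [0.2, 0.5]]
panel 0.25305062042117826 [0.43398006 0.37710007] [[-0.0, 0.0], [0.1, 0.0], [-0.2, 0.2], [0.1, -0.2]]
tab [ -41.8 -132.4] peg [40.8 76.8] tip [-39.5 -67.7] vialtop [-75.8  85.8] fence [63.8 46.2] [ 64.6 -54.4]
```

>>> {"fn": "play_rows", "kwargs": {"increments": [{"linear":[0,0,0],"roll":-0.9,"grip":0},{"linear":[0,0,0],"roll":-0.9,"grip":0},{"linear":[0,0,0],"roll":-0.9,"grip":0},{"linear":[0,0,0],"roll":-0.9,"grip":0},{"linear":[0,0,0],"roll":-0.9,"grip":0},{"linear":[0,0,0],"roll":-0.75,"grip":0},{"linear":[0,0,0],"roll":0,"grip":0}], "squeeze": 20}}

```text
t: 0.9
ee_pos: [0.2295, 0.5812, 0.2481]
tool_rot: [-0.0, -0.127, 0.992, -0.0]
wrist_force: [-0.4, -0.4, 0.2]
gripper_width: -0.0
gripper_force: 0.0
```

```bash
cat >> h.py <<'E'
from scipy.spatial.transform import Rotation as Ro
JT,Jt=0.643,np.array([.4472,.2912]); PT,Pt=0.253,np.array([.4340,.3770])
def w2(th,t,p): c,s=np.cos(th),np.sin(th); return np.array([c*p[0]-s*p[1],s*p[0]+c*p[1]])/1000+t
def go(xyz,yaw=None):
    o=get_obs();q=o['tool_rot'];R=Ro.from_quat([q[1],q[2],q[3],q[0]]).as_matrix()
    d=R.T@(np.array(xyz)-o['ee_pos'])/.025
    y=np.arctan2(R[1,1],R[0,1])
    print('t',round(o['t'],2),'ee',np.round(o['ee_pos'],4),'yawy',round(y-np.pi/2,3),'tilt',np.round(R[:2,2],4),'F',np.round(o['wrist_force'],1),'w',round(o['gripper_width'],4))
    print('need units',np.round(d,2),'roll',None if yaw is None else np.round(-((yaw+np.pi/2-y+np.pi/2)%np.pi-np.pi/2)/.12,2))
E
python3 -c "
from h import *
p=w2(PT,Pt,(-100,-118));print(p);go([*p,.08],PT)"
```

```text
[0.36671995 0.23772547]
t 0.9 ee [0.2295 0.5812 0.2481] yawy 0.256 tilt [-0.0003 -0.0003] F [-0.4 -0.4  0.2] w -0.0
need units [ -1.84 -14.68   6.73] roll 0.02
```

>>> {"fn": "play_rows", "kwargs": {"increments": [{"linear":[-0.1,-0.98,0],"roll":0,"grip":0},{"linear":[-0.1,-0.98,0],"roll":0,"grip":0},{"linear":[-0.1,-0.98,0],"roll":0,"grip":0},{"linear":[-0.1,-0.98,0],"roll":0,"grip":0},{"linear":[-0.1,-0.98,0],"roll":0,"grip":0},{"linear":[-0.1,-0.98,0],"roll":0,"grip":0},{"linear":[-0.1,-0.98,0],"roll":0,"grip":0},{"linear":[-0.1,-0.98,0],"roll":0,"grip":0},{"linear":[-0.1,-0.98,0],"roll":0,"grip":0},{"linear":[-0.1,-0.98,0],"roll":0,"grip":0},{"linear":[-0.1,-0.98,0],"roll":0,"grip":0},{"linear":[-0.1,-0.98,0],"roll":0,"grip":0}]}}

```text
t: 2.1
ee_pos: [0.3326, 0.3034, 0.2484]
tool_rot: [0.0, -0.125, 0.992, 0.0]
wrist_force: [0.7, 0.7, -0.4]
gripper_width: 0.0003
gripper_force: 0.0
```

>>> {"fn": "play_rows", "kwargs": {"increments": [{"linear":[-0.2,-0.98,0.2],"roll":0,"grip":0},{"linear":[-0.2,-0.98,0.6],"roll":0,"grip":0},{"linear":[-0.2,-0.9,0.9],"roll":0,"grip":0},{"linear":[0,0,0.9],"roll":0,"grip":0},{"linear":[0,0,0.9],"roll":0,"grip":0},{"linear":[0,0,0.9],"roll":0,"grip":0},{"linear":[0,0,0.9],"roll":0,"grip":0},{"linear":[0,0,0.9],"roll":0,"grip":0},{"linear":[0,0,0.5],"roll":0,"grip":0},{"linear":[0,0,0],"roll":0,"grip":0}]}}

```text
t: 3.1
ee_pos: [0.3642, 0.2385, 0.0796]
tool_rot: [-0.001, -0.125, 0.992, -0.001]
wrist_force: [0.1, 1.0, 0.6]
gripper_width: 0.0001
gripper_force: 0.0
```

```bash
python3 -c "
from h import *
p=w2(PT,Pt,(-100,-118));go([*p,.038],PT);s=snap('scene');im=s['pixels'];o=get_obs();u=proj(s,o['ee_pos']).astype(int);print(u)
u=np.clip(u,100,None);c=im[u[1]-100:u[1]+70,u[0]-110:u[0]+110];cv2.imwrite('pics/s1.png',cv2.resize(c,None,fx=3,fy=3)[:,:,::-1])"
```

```text
t 3.1 ee [0.3642 0.2385 0.0796] yawy 0.252 tilt [-0.0018 -0.0017] F [0.1 1.  0.6] w 0.0001
need units [-0.09 -0.05  1.66] roll -0.01
[406 252]
```

View pics/s1.png

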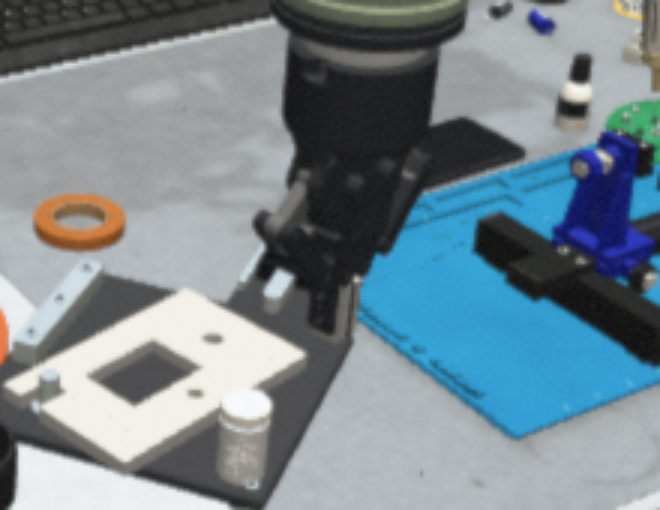

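The shut fingers are above the plate, clear in front of the push corner (about (305,355) in the crop). I'll lower next to it.

>>> {"fn": "play_rows", "kwargs": {"increments": [{"linear":[0,0,0.6],"roll":0,"grip":0},{"linear":[0,0,0.6],"roll":0,"grip":0},{"linear":[0,0,0.35],"roll":0,"grip":0},{"linear":[0,0,0.1],"roll":0,"grip":0},{"linear":[-0.2,0,0],"roll":0,"grip":0},{"linear":[0,0,0],"roll":0,"grip":0}]}}

```text
t: 3.75
ee_pos: [0.3706, 0.2406, 0.0402]
tool_rot: [0.001, -0.126, 0.992, 0.0]
wrist_force: [1.6, -0.1, -0.2]
gripper_width: 0.0002
gripper_force: 0.0
```

```bash
python3 -c "
from h import *
for a in (0,.1,.2,.3,.39):
  p=w2(PT+a,Pt,(-85,-118));go([*p,.038],PT+a)"
```

```text
t 3.75 ee [0.3706 0.2406 0.0402] yawy 0.254 tilt [0.0011 0.0008] F [ 1.6 -0.1 -0.2] w 0.0002
need units [-0.42 -0.07  0.09] roll 0.01
t 3.75 ee [0.3706 0.2406 0.0402] yawy 0.254 tilt [0.0011 0.0008] F [ 1.6 -0.1 -0.2] w 0.0002
need units [-0.91 -0.39  0.09] roll -0.83
t 3.75 ee [0.3706 0.2406 0.0402] yawy 0.254 tilt [0.0011 0.0008] F [ 1.6 -0.1 -0.2] w 0.0002
need units [-1.42 -0.65  0.09] roll -1.66
t 3.75 ee [0.3706 0.2406 0.0402] yawy 0.254 tilt [0.0011 0.0008] F [ 1.6 -0.1 -0.2] w 0.0002
need units [-1.97 -0.87  0.09] roll -2.49
t 3.75 ee [0.3706 0.2406 0.0402] yawy 0.254 tilt [0.0011 0.0008] F [ 1.6 -0.1 -0.2] w 0.0002
need units [-2.47 -1.01  0.09] roll -3.24
```

>>> {"fn": "play_rows", "kwargs": {"increments": [{"linear":[-0.15,0,0.1],"roll":0,"grip":0},{"linear":[-0.15,0,0],"roll":0,"grip":0},{"linear":[-0.1,0,0],"roll":0,"grip":0},{"linear":[-0.14,-0.1,0],"roll":-0.25,"grip":0},{"linear":[-0.14,-0.1,0],"roll":-0.25,"grip":0},{"linear":[-0.14,-0.1,0],"roll":-0.25,"grip":0},{"linear":[-0.14,-0.1,0],"roll":-0.25,"grip":0},{"linear":[-0.14,-0.1,0],"roll":-0.25,"grip":0},{"linear":[-0.14,-0.1,0],"roll":-0.25,"grip":0},{"linear":[0,0,0],"roll":0,"grip":0}]}}

```text
t: 4.75
ee_pos: [0.4049, 0.2351, 0.037]
tool_rot: [0.0, -0.216, 0.976, 0.0]
wrist_force: [-0.2, 0.3, 0.7]
gripper_width: 0.0001
gripper_force: 0.0
```

```bash
cat >> h.py <<'E'
def panel(f=None):
    s=snap('top');im=s['pixels'].astype(int);m=(im.min(2)>228).astype(np.uint8)
    m[:,:268]=0;m[:,380:]=0;m[:228]=0;m[320:]=0
    n,l,st,_=cv2.connectedComponentsWithStats(m);i=1+st[1:,4].argmax()
    c,_=cv2.findContours((l==i).astype(np.uint8),cv2.RETR_EXTERNAL,cv2.CHAIN_APPROX_NONE)
    b=cv2.minAreaRect(c[0]);print('area',st[i,4],b)
    if f:
        cv2.imwrite('pics/'+f,cv2.resize(s['pixels'][195:345,240:440],None,fx=4,fy=4,interpolation=cv2.INTER_CUBIC)[:,:,::-1])
    P=np.array([ray(s,q,.026)[:2] for q in cv2.boxPoints(b)])
    e=[P[1]-P[0],P[2]-P[1]];L=[np.linalg.norm(x) for x in e];k=int(np.argmax(L))
    print('sides',np.round(L,4),'yaw',(np.arctan2(*e[k][::-1])-np.pi/2+np.pi/2)%np.pi-np.pi/2)
E
python3 -c "
from h import *
panel('p2.png')
for a in (.2,.3,.39):
  p=w2(PT+a,Pt,(-85,-118));go([*p,.038],PT+a)"
```

```text
area 2596 ((320.8269958496094, 267.22509765625), (50.2802619934082, 79.14717864990234), 65.72555541992188)
sides [0.1466 0.093 ] yaw 0.43528197669605984
t 4.8 ee [0.4046 0.2352 0.037 ] yawy 0.434 tilt [0.0005 0.0004] F [-0.5  0.3 -0.3] w -0.0
need units [-0.14 -0.13 -0.04] roll -0.16
t 4.8 ee [0.4046 0.2352 0.037 ] yawy 0.434 tilt [0.0005 0.0004] F [-0.5  0.3 -0.3] w -0.0
need units [-0.64 -0.44 -0.04] roll -0.99
t 4.8 ee [0.4046 0.2352 0.037 ] yawy 0.434 tilt [0.0005 0.0004] F [-0.5  0.3 -0.3] w -0.0
need units [-1.11 -0.67 -0.04] roll -1.74
```

View pics/p2.png

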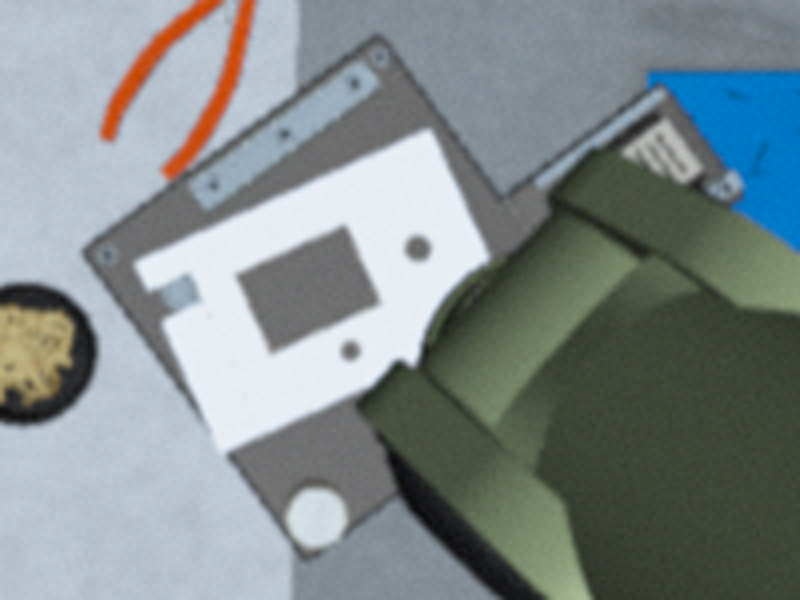

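The panel has swung to 0.435 rad with the peg at (180,290) still in the slot. Continuing along the arc.

>>> {"fn": "play_rows", "kwargs": {"increments": [{"linear":[-0.14,-0.1,0],"roll":-0.25,"grip":0},{"linear":[-0.14,-0.1,0],"roll":-0.25,"grip":0},{"linear":[-0.14,-0.1,0],"roll":-0.25,"grip":0},{"linear":[-0.14,-0.1,0],"roll":-0.25,"grip":0},{"linear":[-0.14,-0.1,0],"roll":-0.25,"grip":0},{"linear":[-0.14,-0.1,0],"roll":-0.25,"grip":0},{"linear":[0,0,0],"roll":0,"grip":0}]}}

```text
t: 5.5
ee_pos: [0.4304, 0.2324, 0.0371]
tool_rot: [0.0, -0.303, 0.953, 0.0]
wrist_force: [-0.1, -0.3, -0.0]
gripper_width: 0.0001
gripper_force: 0.0
```

```bash
python3 -c "
from h import *
panel()
a=.39
p=w2(PT+a,Pt,(-85,-118));go([*p,.038],PT+a)
go([*w2(JT,Jt,(-45,-45)),.038],JT)"
```

```text
area 2313 ((320.2489929199219, 260.81103515625), (50.10242462158203, 79.0284194946289), 55.40770721435547)
sides [0.1464 0.0929] yaw 0.6160823950352738
t 5.55 ee [0.4301 0.2324 0.0371] yawy 0.614 tilt [0.0003 0.0003] F [ 0.3 -0.3  0.1] w 0.0001
need units [-0.2  -0.18 -0.04] roll -0.24
t 5.55 ee [0.4301 0.2324 0.0371] yawy 0.614 tilt [0.0003 0.0003] F [ 0.3 -0.3  0.1] w 0.0001
need units [-0.17 -0.32 -0.04] roll -0.24
```

>>> {"fn": "play_rows", "kwargs": {"increments": [{"linear":[-0.06,-0.05,0],"roll":-0.12,"grip":0},{"linear":[-0.06,-0.05,0],"roll":-0.12,"grip":0},{"linear":[-0.04,0,0],"roll":0,"grip":0},{"linear":[0,0,0],"roll":0,"grip":0}]}}

```text
t: 5.95
ee_pos: [0.4344, 0.2327, 0.037]
tool_rot: [-0.0, -0.316, 0.949, -0.0]
wrist_force: [-0.2, -0.5, 0.1]
gripper_width: -0.0001
gripper_force: 0.5
```

>>> {"fn": "play_rows", "kwargs": {"increments": [{"linear":[-0.04,0,0],"roll":0,"grip":0},{"linear":[0,0,0],"roll":0,"grip":0}]}}

```text
t: 6.15
ee_pos: [0.4352, 0.2332, 0.037]
tool_rot: [-0.0, -0.316, 0.949, -0.0]
wrist_force: [-0.2, -1.6, -0.1]
gripper_width: 0.0001
gripper_force: 0.9
```

>>> {"fn": "play_rows", "kwargs": {"increments": [{"linear":[-0.04,0,0],"roll":0,"grip":0},{"linear":[0,0,0],"roll":0,"grip":0}]}}

```text
t: 6.35
ee_pos: [0.4355, 0.2334, 0.0369]
tool_rot: [-0.001, -0.316, 0.949, -0.0]
wrist_force: [-3.4, -4.9, 1.8]
gripper_width: 0.0
gripper_force: 2.9
```

>>> {"fn": "play_rows", "kwargs": {"increments": [{"linear":[-0.04,0,0],"roll":0,"grip":0},{"linear":[0,0,0],"roll":0,"grip":0}]}}

```text
t: 6.55
ee_pos: [0.4356, 0.2334, 0.0369]
tool_rot: [-0.002, -0.316, 0.949, -0.001]
wrist_force: [-8.3, -7.5, 7.5]
gripper_width: 0.0001
gripper_force: 5.4
```

```bash
python3 -c "
from h import *
panel()
go([*w2(JT,Jt,(-45,-45)),.038],JT)"
```

```text
area 2196 ((319.4800109863281, 259.6400146484375), (50.00000762939453, 79.20001220703125), 53.130104064941406)
sides [0.1467 0.0928] yaw 0.6560293701926665
t 6.6 ee [0.4356 0.2335 0.0368] yawy 0.643 tilt [-0.0024 -0.0023] F [-8.1 -7.   6.7] w 0.0005
need units [ 0.04 -0.23 -0.05] roll -0.0
```

The panel is against the fence, with about 11 N at the finger. I'll back off and seat the middle of the front edge too.

>>> {"fn": "play_rows", "kwargs": {"increments": [{"linear":[0.2,0,0],"roll":0,"grip":0},{"linear":[0.2,0,0],"roll":0,"grip":0},{"linear":[0,0.5,0],"roll":0,"grip":0},{"linear":[0,0.5,0],"roll":0,"grip":0},{"linear":[0,0.4,0],"roll":0,"grip":0},{"linear":[-0.15,0,0],"roll":0,"grip":0},{"linear":[-0.1,0,0],"roll":0,"grip":0},{"linear":[-0.05,0,0],"roll":0,"grip":0},{"linear":[-0.05,0,0],"roll":0,"grip":0},{"linear":[0,0,0],"roll":0,"grip":0}]}}

```text
t: 7.6
ee_pos: [0.4143, 0.261, 0.0369]
tool_rot: [-0.001, -0.316, 0.949, -0.0]
wrist_force: [-4.6, -2.5, 3.7]
gripper_width: -0.0001
gripper_force: 2.5
```

>>> {"fn": "play_rows", "kwargs": {"increments": [{"linear":[-0.04,0,0],"roll":0,"grip":0},{"linear":[0,0,0],"roll":0,"grip":0}]}}

```text
t: 7.8
ee_pos: [0.4145, 0.2611, 0.0368]
tool_rot: [-0.002, -0.316, 0.949, -0.001]
wrist_force: [-8.8, -4.2, 6.8]
gripper_width: 0.0002
gripper_force: 4.9
```

>>> {"fn": "play_rows", "kwargs": {"increments": [{"linear":[0.2,0,0],"roll":0,"grip":0},{"linear":[0.3,0,0],"roll":0,"grip":0},{"linear":[0,0,-0.7],"roll":0,"grip":0},{"linear":[0,0,-0.9],"roll":0,"grip":0},{"linear":[0,0,-0.9],"roll":0,"grip":0},{"linear":[0.9,0,-0.5],"roll":0,"grip":0},{"linear":[0,-0.9,0],"roll":0,"grip":0},{"linear":[0,-0.9,0],"roll":0,"grip":0},{"linear":[0,-0.9,0],"roll":0,"grip":0},{"linear":[0,-0.9,0],"roll":0,"grip":0},{"linear":[0,-0.9,0],"roll":0,"grip":0},{"linear":[0,-0.5,0],"roll":0,"grip":0}]}}

```text
t: 9.0
ee_pos: [0.4632, 0.1396, 0.112]
tool_rot: [0.0, -0.315, 0.949, -0.0]
wrist_force: [-0.4, -0.3, 0.3]
gripper_width: -0.0002
gripper_force: 0.0
```

```bash
python3 -c "
from h import *
panel('p3.png')
for z in (.08,.057): go([*w2(JT,Jt,(-41,-130)),z],JT)
s=snap('wrist','w3.png')"
```

```text
area 1 ((351.0, 237.0), (0.0, 0.0), 0.0)
sides [0. 0.] yaw -1.5707963267948966
t 9.05 ee [0.4639 0.1386 0.112 ] yawy 0.64 tilt [ 0.0006 -0.0008] F [ 0.9 -3.1 -0.5] w 0.0002
need units [-1.49  0.09  1.28] roll -0.03
t 9.05 ee [0.4639 0.1386 0.112 ] yawy 0.64 tilt [ 0.0006 -0.0008] F [ 0.9 -3.1 -0.5] w 0.0002
need units [-1.48  0.09  2.2 ] roll -0.03
```

View pics/p3.png

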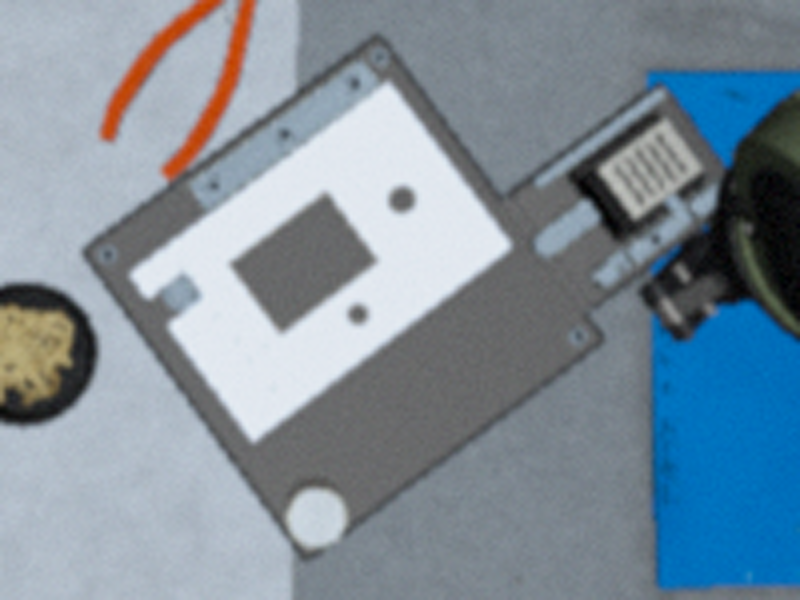

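View pics/w3.png

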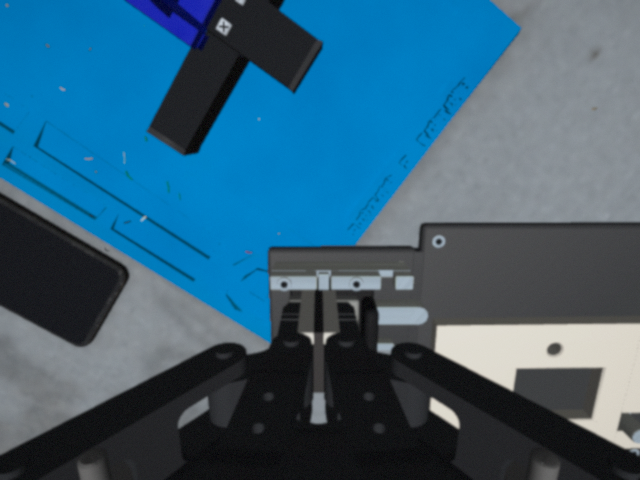

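The panel now lies parallel and touching the fence, corners at (395,85), (513,245) and (255,442), with the peg in the slot. The slide is untouched, with its tab at (655,165). Moving over the tab.

>>> {"fn": "play_rows", "kwargs": {"increments": [{"linear":[-0.5,0,0],"roll":-0.03,"grip":0},{"linear":[-0.5,0.05,0],"roll":0,"grip":0},{"linear":[-0.48,0,0],"roll":0,"grip":0},{"linear":[0,0,0.5],"roll":0,"grip":0},{"linear":[0,0,0.6],"roll":0,"grip":0},{"linear":[0,0,0.2],"roll":0,"grip":0},{"linear":[0,0,0],"roll":0,"grip":0}]}}

```text
t: 9.8
ee_pos: [0.4906, 0.1646, 0.0785]
tool_rot: [-0.001, -0.318, 0.948, -0.0]
wrist_force: [0.9, 0.1, 0.7]
gripper_width: 0.0001
gripper_force: 0.0
```

```bash
python3 -c "
from h import *
go([*w2(JT,Jt,(-41.5,-131)),.057],JT)
s=snap('scene');o=get_obs();u=proj(s,o['ee_pos']).astype(int);print(u)
c=s['pixels'][u[1]-60:u[1]+60,u[0]-80:u[0]+80];cv2.imwrite('pics/s4.png',cv2.resize(c,None,fx=5,fy=5,interpolation=cv2.INTER_CUBIC)[:,:,::-1])"
```

```text
t 9.8 ee [0.4906 0.1646 0.0785] yawy 0.647 tilt [-0.0019 -0.0008] F [0.9 0.1 0.7] w 0.0001
need units [ 0.01 -0.15  0.86] roll 0.03
[397 210]
```

View pics/s4.png

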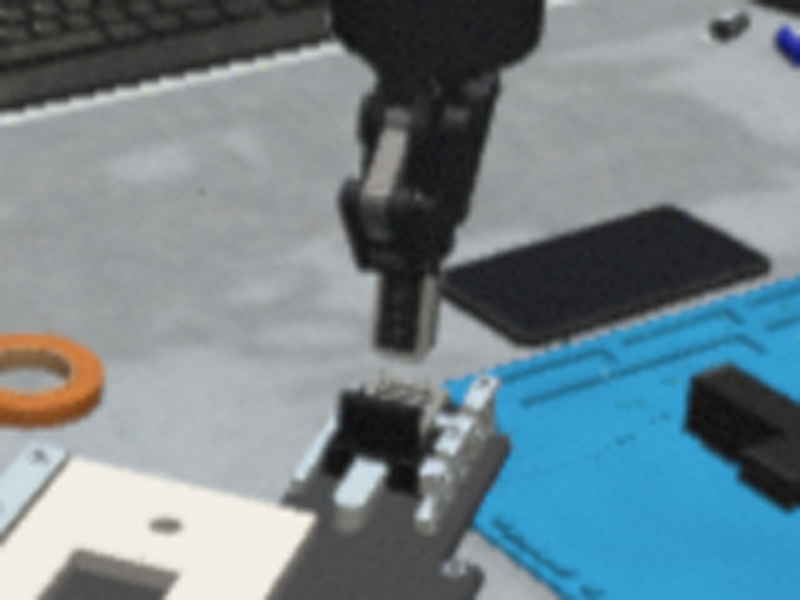

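The fingers hover above the ribbed tab, behind the thumb wall (about (380,420)) and clear of the rail. Descending.

>>> {"fn": "play_rows", "kwargs": {"increments": [{"linear":[0,-0.13,0.2],"roll":0,"grip":0},{"linear":[0,0,0.4],"roll":0,"grip":0},{"linear":[0,0,0.2],"roll":0,"grip":0},{"linear":[0,0,0.1],"roll":0,"grip":0},{"linear":[0,0,0.1],"roll":0,"grip":0},{"linear":[0,0,0],"roll":0,"grip":0}]}}

```text
t: 10.45
ee_pos: [0.4931, 0.162, 0.0543]
tool_rot: [-0.0, -0.318, 0.948, -0.0]
wrist_force: [-1.7, -1.1, 3.2]
gripper_width: 0.0001
gripper_force: 1.1
```

>>> {"fn": "play_rows", "kwargs": {"increments": [{"linear":[0,0,0.08],"roll":0,"grip":0},{"linear":[0,0,0.06],"roll":0,"grip":0},{"linear":[0,0,0],"roll":0,"grip":0}]}}

```text
t: 10.75
ee_pos: [0.4933, 0.162, 0.051]
tool_rot: [0.0, -0.318, 0.948, -0.0]
wrist_force: [-2.1, -0.3, 3.3]
gripper_width: -0.0002
gripper_force: 1.7
```

>>> {"fn": "play_rows", "kwargs": {"increments": [{"linear":[0,0,0.06],"roll":0,"grip":0},{"linear":[0,0,0.03],"roll":0,"grip":0},{"linear":[0,0,0],"roll":0,"grip":0}]}}

```text
t: 11.05
ee_pos: [0.4933, 0.1621, 0.0491]
tool_rot: [0.0, -0.318, 0.948, -0.0]
wrist_force: [-3.4, -0.6, 9.2]
gripper_width: 0.0002
gripper_force: 4.8
```

>>> {"fn": "play_rows", "kwargs": {"increments": [{"linear":[0,0.1,0],"roll":0,"grip":0},{"linear":[0,0.15,0],"roll":0,"grip":0},{"linear":[0,0.15,0],"roll":0,"grip":0},{"linear":[0,0.15,0],"roll":0,"grip":0},{"linear":[0,0.15,0],"roll":0,"grip":0},{"linear":[0,0.15,0],"roll":0,"grip":0},{"linear":[0,0.15,0],"roll":0,"grip":0},{"linear":[0,0.15,0],"roll":0,"grip":0},{"linear":[0,0.15,0],"roll":0,"grip":0},{"linear":[0,0,0],"roll":0,"grip":0}]}}

```text
t: 12.05
ee_pos: [0.4736, 0.1883, 0.0491]
tool_rot: [0.0, -0.318, 0.948, -0.0]
wrist_force: [-2.6, -1.8, 10.4]
gripper_width: 0.0
gripper_force: 4.6
```

```bash
python3 -c "
from h import *
go([*w2(JT,Jt,(-41.5,-131)),.0495],JT)
s=snap('top','p5.png')"
```

```text
t 12.05 ee [0.4736 0.1883 0.0491] yawy 0.647 tilt [0.0004 0.0001] F [-2.6 -1.8 10.4] w 0.0
need units [ 0.04 -1.31 -0.02] roll 0.03
```

>>> {"fn": "play_rows", "kwargs": {"increments": [{"linear":[0,0.08,0],"roll":0,"grip":0},{"linear":[0,0.08,0],"roll":0,"grip":0},{"linear":[0,0,0],"roll":0,"grip":0}]}}

```text
t: 12.4
ee_pos: [0.4716, 0.1912, 0.049]
tool_rot: [0.0, -0.318, 0.948, -0.0]
wrist_force: [-1.5, -1.9, 8.9]
gripper_width: -0.0005
gripper_force: 4.4
```

>>> {"fn": "play_rows", "kwargs": {"increments": [{"linear":[0,0.08,0],"roll":0,"grip":0},{"linear":[0,0,0],"roll":0,"grip":0}]}}

```text
t: 12.6
ee_pos: [0.4707, 0.1926, 0.0491]
tool_rot: [0.001, -0.317, 0.948, -0.0]
wrist_force: [1.4, -2.9, 6.6]
gripper_width: 0.0001
gripper_force: 3.4
```

>>> {"fn": "play_rows", "kwargs": {"increments": [{"linear":[0,0.08,0],"roll":0,"grip":0},{"linear":[0,0,0],"roll":0,"grip":0}]}}

```text
t: 12.8
ee_pos: [0.4696, 0.1943, 0.0491]
tool_rot: [0.001, -0.318, 0.948, -0.0]
wrist_force: [1.1, -2.2, 7.4]
gripper_width: -0.0003
gripper_force: 3.1
```

>>> {"fn": "play_rows", "kwargs": {"increments": [{"linear":[0,0.08,0],"roll":0,"grip":0},{"linear":[0,0,0],"roll":0,"grip":0}]}}

```text
t: 13.0
ee_pos: [0.4684, 0.1959, 0.0491]
tool_rot: [0.001, -0.317, 0.948, -0.0]
wrist_force: [1.3, -3.3, 8.3]
gripper_width: -0.0
gripper_force: 3.1
```

>>> {"fn": "play_rows", "kwargs": {"increments": [{"linear":[0,0.08,0],"roll":0,"grip":0},{"linear":[0,0,0],"roll":0,"grip":0}]}}

```text
t: 13.2
ee_pos: [0.4672, 0.1975, 0.0491]
tool_rot: [0.001, -0.317, 0.948, -0.0]
wrist_force: [2.0, -2.7, 6.8]
gripper_width: 0.0001
gripper_force: 3.0
```

>>> {"fn": "play_rows", "kwargs": {"increments": [{"linear":[0,0.08,0],"roll":0,"grip":0},{"linear":[0,0,0],"roll":0,"grip":0}]}}

```text
t: 13.4
ee_pos: [0.4661, 0.199, 0.0491]
tool_rot: [0.001, -0.317, 0.948, -0.0]
wrist_force: [1.7, -2.3, 6.3]
gripper_width: -0.0003
gripper_force: 3.9
```

>>> {"fn": "play_rows", "kwargs": {"increments": [{"linear":[0,0.08,0],"roll":0,"grip":0},{"linear":[0,0,0],"roll":0,"grip":0}]}}

```text
t: 13.6
ee_pos: [0.4658, 0.1993, 0.0491]
tool_rot: [0.001, -0.317, 0.948, -0.001]
wrist_force: [9.0, -12.1, 2.4]
gripper_width: -0.0002
gripper_force: 9.0
```

End stop reached, with 15 N on the wall. I'll ease off and lift straight up so the tab can spring.

>>> {"fn": "play_rows", "kwargs": {"increments": [{"linear":[0,-0.06,0],"roll":0,"grip":0},{"linear":[0,0,-0.1],"roll":0,"grip":0},{"linear":[0,0,-0.2],"roll":0,"grip":0},{"linear":[0,0,-0.4],"roll":0,"grip":0},{"linear":[0,0,-0.7],"roll":0,"grip":0},{"linear":[0,0,-0.9],"roll":0,"grip":0},{"linear":[0,0,-0.9],"roll":0,"grip":0},{"linear":[0.8,-0.5,0],"roll":0,"grip":0},{"linear":[0.8,-0.9,0],"roll":0,"grip":0},{"linear":[0,-0.9,0],"roll":0,"grip":0},{"linear":[0,-0.9,0],"roll":0,"grip":0},{"linear":[0,-0.9,0],"roll":0,"grip":0}]}}

```text
t: 14.8
ee_pos: [0.4953, 0.0931, 0.1292]
tool_rot: [0.0, -0.318, 0.948, 0.0]
wrist_force: [-0.3, 0.6, -0.2]
gripper_width: -0.0
gripper_force: 0.0
```

```bash
python3 -c "
from h import *
go([.4,.2,.1])
s=snap('top');a=cv2.resize(s['pixels'][200:320,265:425],None,fx=3.7,fy=3.7,interpolation=cv2.INTER_CUBIC)
cv2.imwrite('pics/p6.png',a[:,:,::-1])"
```

```text
t 14.8 ee [0.4953 0.0931 0.1292] yawy 0.647 tilt [0.0006 0.0003] F [-0.3  0.6 -0.2] w -0.0
need units [0.47 5.71 1.17] roll None
```

View pics/p6.png

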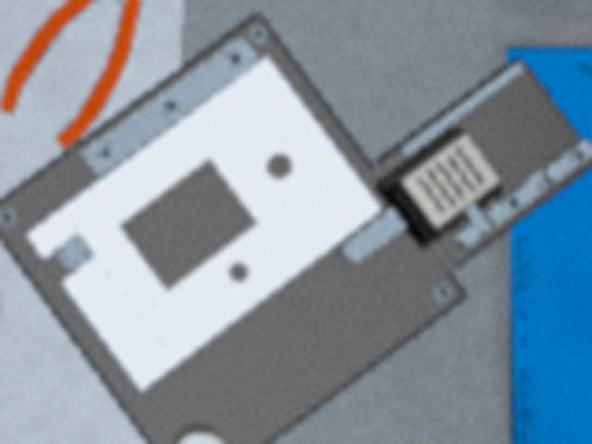

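The tongue now lies along the panel's front edge, tip at (348,250), and the tab's tooth (475,218) is in the next rail notch. Checking the travel numerically.

```bash
python3 -c "
from h import *
s=snap('top');im=s['pixels']
c,si=np.cos(JT),np.sin(JT);R=np.array([[c,-si],[si,c]])
for n,q,z in (('tab',(452,180),.0385),('tip',(348,250),.024)):
  u=(np.array(q)+.5)/3.7-.5+[265,200];print(n,(R.T@(ray(s,u,z)[:2]-Jt)*1000).round(1))
def blob(im):
  a=im.astype(int);m=((a.min(2)>140)&(a[:,:,0]-a[:,:,2]>4)).astype(np.uint8);m[:200]=0;m[270:]=0;m[:,:375]=0;m[:,425:]=0
  n,l,st,ce=cv2.connectedComponentsWithStats(m);i=1+st[1:,4].argmax();return ce[i],st[i,4]
for f in (cv2.imread('pics/top0.png')[:,:,::-1],im):
  u,n=blob(f);print(n,u,(R.T@(ray(s,u,.0385)[:2]-Jt)*1000).round(1))
s=snap('scene');a=cv2.imread('pics/scene0.png')[:,:,::-1]
def crop(i,p): 
  u=proj(s,[*w2(JT,Jt,p),.0385]).astype(int);return cv2.resize(i[u[1]-30:u[1]+30,u[0]-40:u[0]+40],None,fx=5,fy=5,interpolation=cv2.INTER_CUBIC)
cv2.imwrite('pics/s7.png',np.hstack([crop(a,(-41,-131)),crop(s['pixels'],(-41,-95))])[:,:,::-1])"
```

```text
tab [-41.8 -94.1]
tip [-40.1 -33.1]
1 [404. 236.] [ -42.4 -133.2]
1 [389. 248.] [-43.8 -97.7]
```

View pics/s7.png

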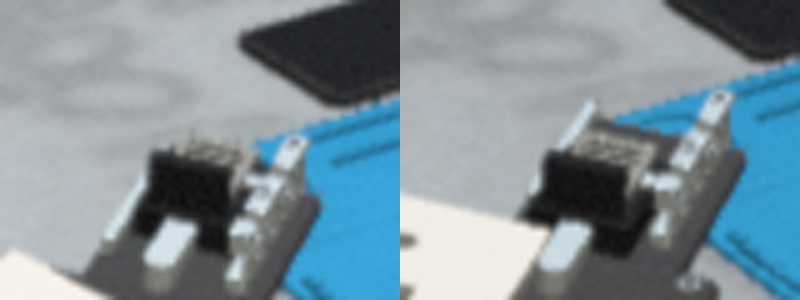

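The slide has travelled about 36 mm: the tab moved from y = -132 to -95 mm and the tip from -68 to -33 mm. Side by side, the tab stands as high above the wall as at the start, so it has sprung up. Handing in.

```bash
python3 -c "
from rig import workorder
print(workorder.hand_in())"
```

```text
the job is handed in; nothing more can be done
None
```

The job is handed in: the panel is flush against the fence, the slide is at its second detent trapping the panel's front edge, and the tab has sprung up. The arm stayed clear of the things round the jig, and the moves took about 15 s.

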